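# Close the hold-downs of a solder pallet

### The job

The circuit board lies in its solder pallet with the three orange hold-downs swung clear of it. Gently push each hold-down arm round on its screw with a fingertip until it points straight in over the board's edge with its nose in the middle of the white patch printed there. Only push: do not lift or shift the board or press on it, and leave the other things where they are.

Things in the scene. Friction and masses are not known exactly. Their poses are not given: they have to be found in the camera images.
- pallet: Dark grey solder pallet, 260 x 320 x 12 mm (x by y), fixed on the blue mat; origin at the centre of its underside, z up, +x to the far hold-down, +y to the left one. Upper face 12 mm above the origin. Metal bars 8 mm wide, 6 mm high run along its edges, centred at x +-123 and y +-153 mm. Two steel lips 4.5 mm high at the board's near (-x) edge.
- board: Green circuit board, 100 x 160 x 2 mm (its x by y), loose in the pocket with its top face flush with the pallet's upper face; origin at the centre of its underside, same axes as the pallet. Parts up to 18 mm tall stand on it (transformer, relay, two capacitors), all within x -50..12 mm and y -45..45 mm of its origin; elsewhere nothing is higher than 4 mm.
- loupe: Black inspection loupe with a silver ring, 38 mm dia., 38 mm high, standing on the pallet's far left corner; origin at the centre of its underside. Bystander.
- brush: Yellow-handled cleaning brush, 140 x 16 x 12 mm, lying on the pallet's near rim, along the pallet's y; origin under it. Bystander.
- flux: White bottle with red cap, 44 mm dia., 100 mm high, on the mat; origin at the centre of its underside. Bystander.
- cup: White cup, 64 mm dia. at the rim, 60 mm high, on the mat; origin at the centre of its underside. Bystander.
- spool: Solder spool, 60 mm dia., 44 mm high, standing on end on the mat; origin at the centre of its underside. Bystander.
- screwdriver: Screwdriver about 170 mm long lying on the mat. Bystander.
- jar: Clear jar with grey cap, 52 mm dia., 55 mm high, on the mat; origin at the centre of its underside. Bystander.
- hold_far: Orange far hold-down; origin on its screw's axis in the pallet's upper face, x along the arm to the nose. Turns about z either way without a stop, even drag (1.5 N at 40 mm), stays where left; starts pointing away from or along the board's edge. Hub 18 mm dia., 18 mm high; arm 12 mm wide, 54 mm long from the axis, 3 to 10 mm above the face; on it a fin 6 mm wide, 8 to 44 mm from the axis, top at 22 mm.
- far_screw (a point): Top of the steel screw on which the far hold-down turns, on its axis (pallet x, y = 75, 0 mm), 22 mm above the pallet's upper face.
- far_nose (a point): Rounded nose of the far hold-down: on its centre line, 48 mm from the screw's axis, 6 mm above the pallet's upper face.
- far_patch (a point): Where the nose belongs, on the board's top face: 48 mm from the far screw's axis, straight in. It is the middle of a white printed patch, 24 mm along the board's edge and 30 mm across.
- hold_left: Orange left hold-down; origin on its screw's axis in the pallet's upper face, x along the arm to the nose. Turns about z either way without a stop, even drag (1.5 N at 40 mm), stays where left; starts pointing away from or along the board's edge. Hub 18 mm dia., 18 mm high; arm 12 mm wide, 54 mm long from the axis, 3 to 10 mm above the face; on it a fin 6 mm wide, 8 to 44 mm from the axis, top at 22 mm.
- left_screw (a point): Top of the steel screw on which the left hold-down turns, on its axis (pallet x, y = 0, 105 mm), 22 mm above the pallet's upper face.
- left_nose (a point): Rounded nose of the left hold-down: on its centre line, 48 mm from the screw's axis, 6 mm above the pallet's upper face.
- left_patch (a point): Where the nose belongs, on the board's top face: 48 mm from the left screw's axis, straight in. It is the middle of a white printed patch, 24 mm along the board's edge and 30 mm across.
- hold_right: Orange right hold-down; origin on its screw's axis in the pallet's upper face, x along the arm to the nose. Turns about z either way without a stop, even drag (1.5 N at 40 mm), stays where left; starts pointing away from or along the board's edge. Hub 18 mm dia., 18 mm high; arm 12 mm wide, 54 mm long from the axis, 3 to 10 mm above the face; on it a fin 6 mm wide, 8 to 44 mm from the axis, top at 22 mm.
- right_screw (a point): Top of the steel screw on which the right hold-down turns, on its axis (pallet x, y = 0, -105 mm), 22 mm above the pallet's upper face.
- right_nose (a point): Rounded nose of the right hold-down: on its centre line, 48 mm from the screw's axis, 6 mm above the pallet's upper face.
- right_patch (a point): Where the nose belongs, on the board's top face: 48 mm from the right screw's axis, straight in. It is the middle of a white printed patch, 24 mm along the board's edge and 30 mm across.

How it is judged (in metres and radians):
At the end, for the whole second after the job is handed in: All three hold-downs are at rest with the middle of the nose within 12 mm of the middle of its place on the white patch (about 14 degrees either side of straight in), and the board still lies flat in its pocket (horizontal distance between far_nose and far_patch below 0.012 m and horizontal distance between left_nose and left_patch below 0.012 m and horizontal distance between right_nose and right_patch below 0.012 m and angular speed of each of hold_far, hold_left, hold_right below 0.05 rad/s and horizontal distance between board and pallet below 0.004 m and z of board in the frame of pallet below 0.012 m); the robot touches nothing.
It fails at once if the board is lifted (over 5 mm) or shifted (over 8 mm) (z of board in the frame of pallet above 0.015 m or distance of board from where it was at the start of the episode above 0.008 m).
It fails at once if the fingers or arm press on the board or its parts with more than 6 N (contact force between any of the fingers, the arm and board above 6 N).
It fails at once if a hold-down is forced or pinched: the fingers bear on its arm with more than 15 N (contact force between the fingers and hold_far above 15 N or contact force between the fingers and hold_left above 15 N or contact force between the fingers and hold_right above 15 N).
It fails at once if another thing is moved or lifted more than 15 mm (screwdriver 20 mm) (distance of any of loupe, brush, flux, cup, spool, jar from where it was at the start of the episode above 0.015 m or distance of screwdriver from where it was at the start of the episode above 0.02 m).
It also fails if it takes over 67 s, if anything falls off the work surface, if the arm or the gripper's body presses on something with over 40 N, if the wrist force passes 120 N, or if a joint passes its speed limit or range.

### The arm

A 6-joint arm with a two-finger parallel gripper is mounted at the origin on the work surface. World frame = base frame: x ahead of the robot, y to its left, z up, the work surface at z = 0. Lengths are in mm, angles in rad, forces in N, time in s.
With the tool pointing down it reaches from about 400 to 925 mm from the base axis. Payload 12.5 kg.
Tool frame: the origin (TCP) lies midway between the tips of the shut fingers; the grasp point (between the pads) lies 19 mm behind it (env.grip_depth is the distance from the TCP to the grasp point, in mm); z points along the fingers, y is the line along which they close (so a half turn about z gives the same grasp; the last joint's range is limited). The gripper opens to 95 mm and grips with 3 to 60 N. Pads are 20 mm wide; open, the fingers measure 119 mm over their backs; the gripper's body (75 mm by 180 mm) begins 59 mm behind the grasp point.
Start: joints at [1.123, 0.491, 1.559, -0, 1.092, -0.106], TCP at [209.474, 588.87, 214.661] pointing down, gripper open.
Joint ranges: [-3.1, 3.1], [-0.84, 2.19], [0.05, 2.79], [-1.13, 4.28], [0.06, 2.93], [-2.69, 2.69]. Speed limits (rad/s): [2.22, 2.22, 2.79, 3.14, 3.14, 3.14].

### API

Orientations are given as [roll, pitch, yaw] about the fixed x, y, z axes, in that order (R = Rz(yaw) Ry(pitch) Rx(roll)).
In Python, from cell import monitor, viewer, order, env gives the robot as it stands.
- The arm moves only by the tool move_arm, never from a script. Its argument "moves" is one flat list of numbers, 4 for each row, row after row: the shift along the tool's x, y, z normalised to -1 to 1, where 1 is 0.15 m, then the turn about the tool's z normalised to -1 to 1, where 1 is pi/2 rad. A call has 1 to 10 rows; each row shifts and turns the commanded pose from where the row before left it, along the tool's axes as they then stand; what a row does not reach is not made up. A row lasts 1/8 s, in which the tool goes at most 62.5 mm and 10.7 degrees, less where a joint would pass 70% of its speed; a pose out of reach is approached as far as the arm can. A call with a number of a shift or a turn outside -1 to 1 is refused whole. A call with a gripper value outside its range is refused whole. "claw" is the finger opening in mm, from 0 to 95.1, set as the call begins (left out, the last holds). The fingers move at their own pace and stop on an object; the grip force is fixed at half the most. Time passes only in rows, so rows that do not move let the fingers close. It gives the time, the measured TCP pose, the force, the opening and the grip force at its end, in the units of the state.
- monitor.state(): the state, without advancing time (a new reading comes with each control period).
- viewer.read_camera(name): name is "scene" or "top"; returns the picture (420x560x3 uint8, red, green, blue); there is no depth.
- viewer.camera_info(name): a dict with "K" (3x3 intrinsics, pixels), "camera_from_world" (4x4, takes a point from world to camera coordinates). Camera axes: x right, y down, z forward; pixel columns grow to the right and rows downward; lengths in mm; the calibration is good to about 2 mm. A picture is of the moment at which its call begins. camera_info takes no time and is no camera call.
- order.job_done(): hands the job in; it is judged then, once.
The state is a dict: "t": time; "joints": joint angles; "qvel": joint speeds; "tau": joint torques, N m; "eef_pos": TCP position; "tcp_rot": TCP orientation; "ft_force": force on the tool from outside, world axes, zero at the start; "moment": the same for the moment, N m; "opening": opening from 0.0 (shut) to 1.0 (fully open); "grip_force": force on a finger pad.
Only numpy, scipy, OpenCV 4.12 (cv2) and the standard library are available. Lean on these libraries where they do the work, as an engineer would, in place of code of your own. Each camera call takes 0.05 s, during which the arm holds its last target. There are 200 camera calls.

## Working session

There is one attempt and no reset: what is moved stays moved. The work goes in short steps, Python scripts to look and compute and a tool call to move; the robot and the scene stay as the last step left them, time stands still between calls to the robot, and variables do not carry over. Pictures are saved under pics/ and viewed, at most 10 in all, crops included, and the job is handed in when it is done.

Besides the shell and the picture viewer there is one more tool, called by a JSON object that holds its "fn" and its "kwargs", one argument or row to a line. move_arm: Moves the arm, as the interface text tells. Scaled input: -1 to 1 covers 0.15 m each way for a shift and pi/2 rad each way for a turn. Its arguments: {"type":"object","properties":{"moves":{"type":"array"},"claw":{"type":"number"}},"required":["moves"]}

```bash
mkdir -p pics; python3 - <<'E'
from cell import monitor, viewer
import cv2,numpy as np
print(monitor.state())
for n in("scene","top"):
    im=viewer.read_camera(n); cv2.imwrite(f"pics/{n}0.png",im[...,::-1]); i=viewer.camera_info(n); print(n,i)
E
```

```text
{'t': 0.0, 'joints': array([ 1.12342854e+00,  4.91530600e-01,  1.55945596e+00,  1.66195794e-05,
        1.09170634e+00, -1.05598192e-01]), 'qvel': array([-1.22358329e-03, -2.40188375e-03, -1.64273138e-03, -5.37172857e-04,
        1.83791321e-05, -8.26040650e-04]), 'tau': array([-4.09849745e-03, -6.12632918e+01, -2.58169734e+01,  6.92003220e-02,
        4.83590690e-02, -1.67759235e-04]), 'eef_pos': array([209.337166  , 588.6354343 , 214.07750226]), 'tcp_rot': array([-3.14050009e+00, -1.30625926e-04,  2.79981532e+00]), 'ft_force': array([0.83041642, 0.75019223, 0.19523583]), 'moment': array([-0.05188903, -0.06138563,  0.05301115]), 'grip_force': 0.0, 'opening': 1.001418689709176}
scene {'K': array([[543.84442597,   0.        , 279.13967715],
       [  0.        , 543.84442597, 206.0450443 ],
       [  0.        ,   0.        ,   1.        ]]), 'camera_from_world': array([[-7.44208631e-01,  6.67922219e-01, -5.78124573e-03,
         4.17837027e+02],
       [ 3.74853937e-01,  4.10472652e-01, -8.31262130e-01,
        -1.37619679e+02],
       [-5.52845403e-01, -6.20799574e-01, -5.55850563e-01,
         1.61454136e+03],
       [ 0.00000000e+00,  0.00000000e+00,  0.00000000e+00,
         1.00000000e+00]])}
top {'K': array([[422.64026704,   0.        , 286.04654812],
       [  0.        , 422.64026704, 202.91022458],
       [  0.        ,   0.        ,   1.        ]]), 'camera_from_world': array([[ 5.41010391e-04, -9.99835120e-01, -1.81504679e-02,
        -1.26079732e+01],
       [-9.82582961e-01,  2.84128726e-03, -1.85802724e-01,
         5.41402083e+02],
       [ 1.85823660e-01,  1.79348617e-02, -9.82419416e-01,
         9.98997960e+02],
       [ 0.00000000e+00,  0.00000000e+00,  0.00000000e+00,
         1.00000000e+00]])}
```

View pics/scene0.png

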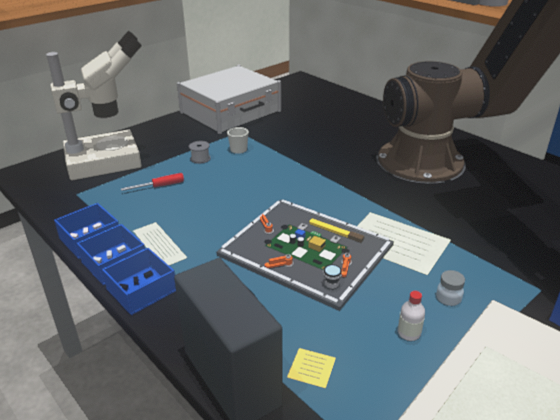

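View pics/top0.png

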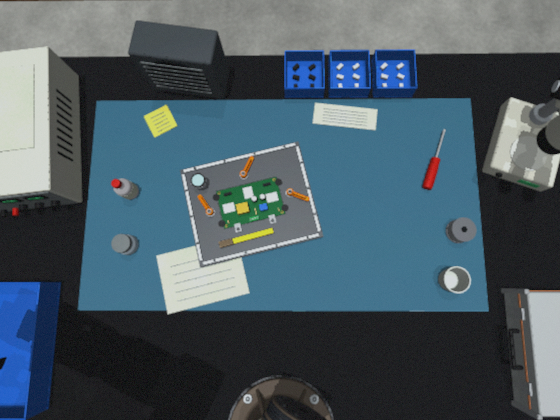

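```bash
cat > h.py <<'E'
import cv2,numpy as np
from cell import viewer,monitor
def cast(n,uv,z):
    i=viewer.camera_info(n);T=i["camera_from_world"];R,t=T[:3,:3],T[:3,3]
    uv=np.atleast_2d(uv).astype(float)
    d=np.c_[uv,np.ones(len(uv))]@np.linalg.inv(i["K"]).T@R
    c=-R.T@t
    return (c+d*((z-c[2])/d[:,2])[:,None])[:,:2]
def proj(n,P):
    i=viewer.camera_info(n);T=i["camera_from_world"];p=np.atleast_2d(P)@T[:3,:3].T+T[:3,3];p=p@i["K"].T
    return p[:,:2]/p[:,2:]
def orange(im):
    h=cv2.cvtColor(im,cv2.COLOR_RGB2HSV)
    return cv2.inRange(h,(4,150,110),(17,255,255))
E
python3 - <<'E'
from h import *
im=cv2.imread("pics/top0.png")[...,::-1].copy()
h=cv2.cvtColor(im,cv2.COLOR_RGB2HSV)
roi=np.zeros(im.shape[:2],np.uint8);roi[138:270,175:328]=255
# pallet = not blue mat; bars: bright low-sat, large outline
m=cv2.inRange(h,(0,0,150),(180,50,255))&roi
m2=cv2.morphologyEx(m,cv2.MORPH_CLOSE,np.ones((5,5)))
n,l,s,c=cv2.connectedComponentsWithStats(m2)
for k in range(1,n):
    if s[k,4]>15:print(k,s[k],c[k].round(1))
o=orange(im)&roi
n,l,s,c=cv2.connectedComponentsWithStats(o)
for k in range(1,n):
    if s[k,4]>8:
        p=np.argwhere(l==k)[:,::-1];w=cast("top",p,28);print("or",s[k],c[k].round(1),w.mean(0).round(1),cv2.minAreaRect(w.astype(np.float32)))
cv2.imwrite("pics/crop.png",cv2.resize(im[138:270,175:328,::-1],None,fx=4.5,fy=4.5,interpolation=cv2.INTER_CUBIC))
E
```

```text
1 [ 175  143  146  127 2407] [231.5 226.6]
4 [192 174  12  12 115] [197.4 179.4]
6 [242 186  37  17 288] [259.3 195. ]
9 [222 202  14  12 117] [228.5 207.5]
10 [208 209   7   6  22] [210.8 211.1]
11 [268 214   8  10  56] [271.9 218.5]
12 [234 223   8  10  59] [237.5 227.2]
or [240 156  14  22  89] [247.2 166.3] [642.3  87.5] ((641.86572265625, 88.13079833984375), (15.23184871673584, 59.145668029785156), 65.01050567626953)
or [287 189  22  12  80] [298.  195.3] [565.2 -43.4] ((565.074462890625, -42.71117401123047), (57.004417419433594, 16.243331909179688), 62.78635787963867)
or [198 195  15  20  84] [204.4 203.2] [545.5 195.2] ((543.404296875, 193.02731323242188), (60.35502624511719, 13.78093147277832), 32.154380798339844)
```

View pics/crop.png

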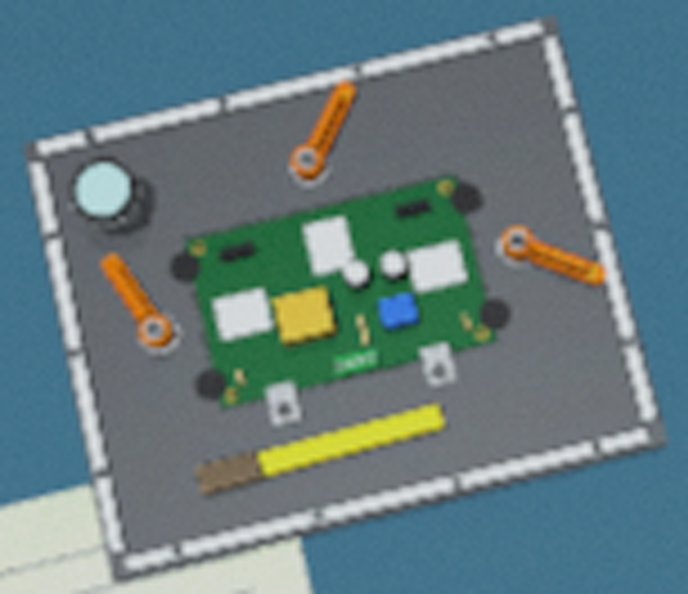

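```bash
python3 - <<'E'
from h import *
im=cv2.imread("pics/top0.png")[...,::-1].copy()
px=lambda a:np.array(a)/4.5+[175-.4,138-.4]
c=px([(33,148),(552,18),(662,440),(118,577)])  # FL,FR,NR,NL pallet corners
s=px([(307,160),(156,329),(515,240)])
A=np.array([(130,160),(130,-160),(-130,-160),(-130,160)]);S=np.array([(75,0),(0,105),(0,-105)])
M=np.r_[A,S].astype(float)
for z0 in(0,2):
    W=np.r_[cast("top",c,z0+12),cast("top",s,z0+34)]
    for name,m,w in(("all",M,W),("cor",A*1.,W[:4]),("scr",S*1.,W[4:])):
        mc,wc=m.mean(0),w.mean(0);a=m-mc;b=w-wc
        th=np.arctan2((a[:,0]*b[:,1]-a[:,1]*b[:,0]).sum(),(a*b).sum())
        R=np.array([[np.cos(th),-np.sin(th)],[np.sin(th),np.cos(th)]])
        t=wc-R@mc;print(z0,name,th.round(4),t.round(1),"res",(w-m@R.T-t).round(1).tolist(), "scale",np.linalg.norm(b)/np.linalg.norm(a))
# scene view check
sc=cv2.imread("pics/scene0.png")
cv2.imwrite("pics/crop2.png",cv2.resize(sc[190:310,210:400],None,fx=4,fy=4,interpolation=cv2.INTER_CUBIC))
E
```

```text
0 all 0.244 [550.4  79.7] res [[-1.8, -5.3], [-1.4, 2.0], [1.7, 4.0], [2.6, -1.8], [-0.8, 0.1], [-0.0, -0.7], [-0.4, 1.7]] scale 0.982311234205039
0 cor 0.2438 [550.7  79.4] res [[-2.1, -5.0], [-1.7, 2.3], [1.5, 4.2], [2.3, -1.5]] scale 0.981339815111618
0 scr 0.2445 [550.1  80. ] res [[-0.4, -0.3], [0.4, -1.1], [-0.0, 1.3]] scale 0.9887644851761119
2 all 0.244 [550.   79.5] res [[-1.9, -5.6], [-1.7, 2.3], [1.9, 4.3], [3.0, -2.0], [-0.9, 0.1], [0.1, -0.9], [-0.4, 1.9]] scale 0.9804675312561271
2 cor 0.2438 [550.3  79.2] res [[-2.3, -5.4], [-2.0, 2.6], [1.6, 4.6], [2.6, -1.8]] scale 0.9795051923914542
2 scr 0.2445 [549.6  79.8] res [[-0.5, -0.3], [0.5, -1.2], [-0.0, 1.5]] scale 0.9868771701168007
```

View pics/crop2.png

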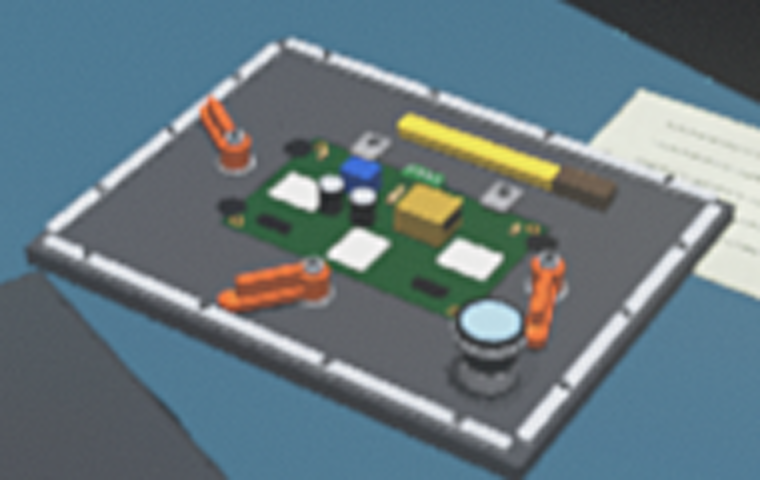

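```bash
python3 - <<'E'
from h import *
px=lambda a:np.array(a)/4.5+[175-.4,138-.4]
px2=lambda a:np.array(a)/4+[210-.4,190-.4]
def tri(a,b):
    P=[]
    for n in("top","scene"):
        i=viewer.camera_info(n);P.append(i["K"]@i["camera_from_world"][:3])
    X=cv2.triangulatePoints(P[0],P[1],np.array(a).reshape(2,1),np.array(b).reshape(2,1))[:,0];return X[:3]/X[3]
th=.244;R=np.array([[np.cos(th),-np.sin(th)],[np.sin(th),np.cos(th)]]);t=np.array([550.2,79.7])
for n,a,b in(("far",(307,160),(315,267)),("left",(156,329),(548,260)),("right",(515,240),(236,137)),("loupetop",(103,188),(490,321)),
  ("cFL",(33,148),(517,455)),("cFR",(552,18),(38,247)),("cNR",(662,440),(288,42)),("cNL",(118,577),(727,207))):
    X=tri(px(a),px2(b));print(n,X.round(1),"pallet",((X[:2]-t)@R).round(1))
# orange per-arm direction in pallet frame, using top-view tips (z=12+10)
for n,tip,s in(("far",(348,90),(75,0)),("left",(108,260),(0,105)),("right",(600,275),(0,-105))):
    w=(cast("top",px(tip),23)-t)@R-s;print(n,w.round(1),np.degrees(np.arctan2(w[0,1],w[0,0])).round(1))
print("loupe",((cast("top",px([(103,188)]),50)-t)@R).round(1))
E
```

```text
far [622.8  98.5  31.4] pallet [75.   0.7]
left [525.1 181.3  32.6] pallet [  0.2 104.6]
right [575.9 -20.8  33. ] pallet [   0.7 -103.7]
loupetop [602.3 209.8  51.2] pallet [ 82.  113.6]
cFL [635.  261.   14.3] pallet [126.  155.5]
cFR [711.6 -40.1  11.8] pallet [ 127.7 -155.2]
cNR [ 463.2 -101.6   12. ] pallet [-128.2 -154.9]
cNL [389.1 201.2  10.2] pallet [-127.   156.8]
far [[ 37.6 -31.6]] -40.0
left [[48.2 19.3]] 21.8
right [[-28.9 -40.6]] -125.4
loupe [[ 82.3 113.9]]
```

```bash
cat > plan.py <<'E'
from h import *
import sys
TH=.244;T0=np.array([550.2,79.7])
H={"far":((75,0),180,15,-28,-166),"left":((0,105),90,13,35,-76),"right":((0,-105),270,13,-111,-256)}
def rot(d):
    a=np.radians(d);return np.array([[np.cos(a),-np.sin(a)],[np.sin(a),np.cos(a)]])
def pose(n,phi,r=34,extra=0):
    s,off,c,_,_=H[n];S=rot(np.degrees(TH))@np.array(s)+T0
    return S+rot(phi)@np.array([r,c+extra]),(phi+off)
def row(p0,y0,p1,y1):   # yaw in deg; tool x=(c,s), y=(s,-c)
    d=np.array(p1)-p0;c,s=np.cos(np.radians(y0)),np.sin(np.radians(y0))
    dy=(y1-y0+180)%360-180
    return np.array([(d@[c,s])/150,(d@[s,-c])/150,0,-dy/90])
def now():
    s=monitor.state();return s["eef_pos"],np.degrees(s["tcp_rot"][2]),s
def go(n,phi,z,**k):
    p,y,s=now();q,yy=pose(n,phi,**k);r=row(p[:2],y,q,yy);r[2]=(p[2]-z)/150
    print("at",p.round(1),round(y,1),"to",q.round(1),yy,"total row",r.round(3))
def arc(n,a,b,N):
    st=(b-a)/N;q0,y0=pose(n,a);q1,y1=pose(n,a+st);print("arc row x",N,row(q0,y0,q1,y1).round(4))
E
python3 - <<'E'
from plan import *
go("far",-10,120);arc("far",-10,-166,20);arc("left",53,-76,20);arc("right",-93,-256,20)
E
```

```text
at [209.4 588.7 214.1] 160.4 to [659.1 106.7] 170 total row [-3.901 -2.023  0.627 -0.106]
arc row x 20 [-0.0115 -0.0317  0.      0.0867]
arc row x 20 [-0.026   0.0083  0.      0.0717]
arc row x 20 [ 0.033  -0.01    0.      0.0906]
```

{"fn": "move_arm", "kwargs": {
  "moves": [-0.33,-0.17,0,0,-0.33,-0.17,0,0,-0.33,-0.17,0,0,-0.33,-0.17,0,0,-0.33,-0.17,0,0,-0.33,-0.17,0,0,-0.33,-0.17,0,0,-0.33,-0.17,0,0,-0.33,-0.17,0,0,-0.33,-0.17,0,0],
  "claw": 0
}}

```text
t: 1.35
eef_pos: [591.4, 181.2, 214.4]
tcp_rot: [-3.142, -0.0, 2.8]
ft_force: [0.2, 0.7, -0.2]
opening: 0.022
grip_force: 0.0
```

```bash
python3 -c "
from plan import *
go('far',-10,60)"
```

```text
at [591.4 181.2 214.4] 160.4 to [659.1 106.7] 170 total row [-0.592 -0.316  1.03  -0.107]
```

{"fn": "move_arm", "kwargs": {
  "moves": [-0.3,-0.16,0,0,-0.29,-0.156,0,0,0,0,0.3,-0.05,0,0,0.3,-0.057,0,0,0.3,0,0,0,0.13,0,0,0,0,0,0,0,0,0]
}}

```text
t: 2.35
eef_pos: [658.7, 108.5, 61.8]
tcp_rot: [3.141, 0.002, 2.968]
ft_force: [-0.2, -0.6, 0.7]
opening: 0.002
grip_force: 0.0
```

```bash
python3 - <<'E'
from plan import *
go('far',-10,27)
a=viewer.read_camera("top")[138:270,175:328];b=viewer.read_camera("scene")[170:302,215:368]
cv2.imwrite("pics/c3.png",cv2.resize(np.vstack([a,b]),None,fx=2.2,fy=2.2,interpolation=cv2.INTER_CUBIC)[...,::-1])
E
```

```text
at [658.7 108.5  61.8] 170.0 to [659.1 106.7] 170 total row [-0.004 -0.011  0.232  0.001]
```

View pics/c3.png

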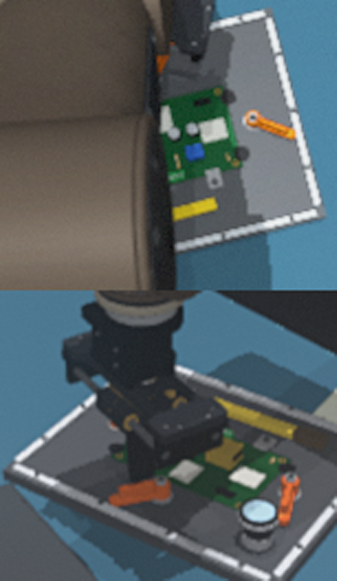

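```bash
python3 - <<'E'
from plan import *
print(((proj("scene",[[658.7,108.5,62],[658.7,108.5,27]])-[215,170])*2.2+[0,290]).round(), monitor.state()["ft_force"])
E
```

```text
[[141. 476.]
 [141. 504.]] [ 0.10763148  0.3636466  -0.52553564]
```

```bash
python3 - <<'E'
from plan import *
S=rot(np.degrees(TH))@np.array([75,0])+T0
for phi in(-20,-28,-36):
    P=[[*(S+rot(phi)@[r,0]),z] for r,z in((8,34),(44,34),(54,22))]
    print(phi,((proj("scene",P)-[210,190]+.4)*4).round().tolist(),((proj("top",P)-[175,138]+.4)*4.5).round().tolist())
E
```

```text
-20 [[300.0, 266.0], [238.0, 282.0], [222.0, 304.0]] [[312.0, 146.0], [335.0, 89.0], [343.0, 80.0]]
-28 [[299.0, 265.0], [235.0, 275.0], [218.0, 295.0]] [[314.0, 147.0], [344.0, 93.0], [355.0, 85.0]]
-36 [[299.0, 264.0], [233.0, 268.0], [216.0, 287.0]] [[316.0, 148.0], [353.0, 99.0], [366.0, 91.0]]
```

{"fn": "move_arm", "kwargs": {
  "moves": [0,-0.01,0.1,0,0,0,0.08,0,0,0,0.05,0,0,0,0,0]
}}

```text
t: 2.95
eef_pos: [657.3, 106.9, 24.7]
tcp_rot: [-3.141, -0.001, 2.968]
ft_force: [-0.3, 0.7, 0.5]
opening: 0.003
grip_force: 0.0
```

{"fn": "move_arm", "kwargs": {
  "moves": [-0.0115,-0.0317,0,0.0867,-0.0115,-0.0317,0,0.0867,-0.0115,-0.0317,0,0.0867,-0.0115,-0.0317,0,0.0867,-0.0115,-0.0317,0,0.0867]
}}

```text
t: 3.58
eef_pos: [655.5, 82.4, 26.1]
tcp_rot: [3.141, 0.0, 2.282]
ft_force: [0.0, 2.0, 0.4]
opening: 0.006
grip_force: 0.9
```

```bash
python3 - <<'E'
from plan import *
go('far',-49,27)
b=viewer.read_camera("scene")[190:310,210:400]
cv2.imwrite("pics/c4.png",cv2.resize(b,None,fx=4,fy=4,interpolation=cv2.INTER_CUBIC)[...,::-1])
E
```

```text
at [655.5  82.4  26.1] 130.8 to [656.6  82. ] 131 total row [-0.007  0.004 -0.006 -0.002]
```

View pics/c4.png

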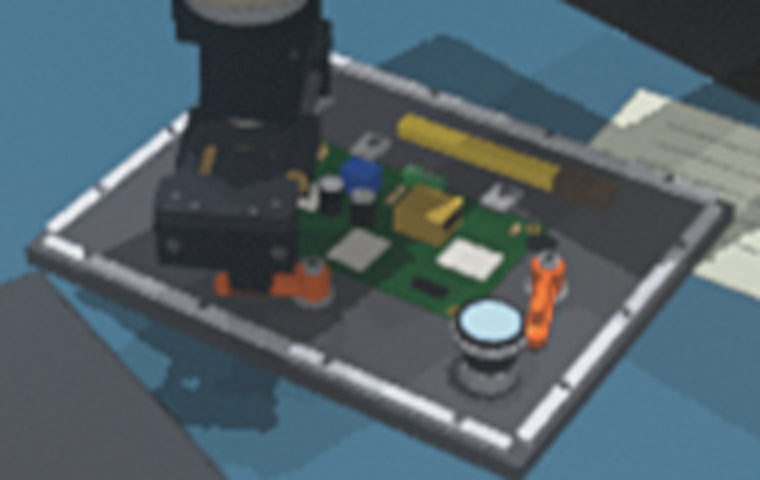

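{"fn": "move_arm", "kwargs": {
  "moves": [-0.0115,-0.0317,0,0.0867,-0.0115,-0.0317,0,0.0867,-0.0115,-0.0317,0,0.0867,-0.0115,-0.0317,0,0.0867,-0.0115,-0.0317,0,0.0867,-0.0115,-0.0317,0,0.0867,-0.0115,-0.0317,0,0.0867,-0.0115,-0.0317,0,0.0867,-0.0115,-0.0317,0,0.0867,-0.0115,-0.0317,0,0.0867]
}}

```text
t: 4.88
eef_pos: [614.0, 61.9, 26.3]
tcp_rot: [3.14, -0.002, 0.923]
ft_force: [2.0, 0.9, 0.9]
opening: 0.007
grip_force: 1.1
```

{"fn": "move_arm", "kwargs": {
  "moves": [-0.0115,-0.0317,0,0.0867,-0.0115,-0.0317,0,0.0867,-0.0115,-0.0317,0,0.0867,-0.0115,-0.0317,0,0.0867,-0.0115,-0.0317,0,0.0867,0,0,0,0,0,0,0,0]
}}

```text
t: 5.75
eef_pos: [592.5, 75.2, 25.9]
tcp_rot: [3.142, -0.001, 0.248]
ft_force: [2.1, -1.0, 1.3]
opening: 0.004
grip_force: 0.8
```

```bash
python3 - <<'E'
from plan import *
go('far',-166,27)
b=viewer.read_camera("scene")[190:310,210:400]
cv2.imwrite("pics/c5.png",cv2.resize(b,None,fx=4,fy=4,interpolation=cv2.INTER_CUBIC)[...,::-1])
E
```

```text
at [592.5  75.2  25.9] 14.2 to [593.6  75. ] 14 total row [ 0.007  0.003 -0.008  0.002]
```

View pics/c5.png

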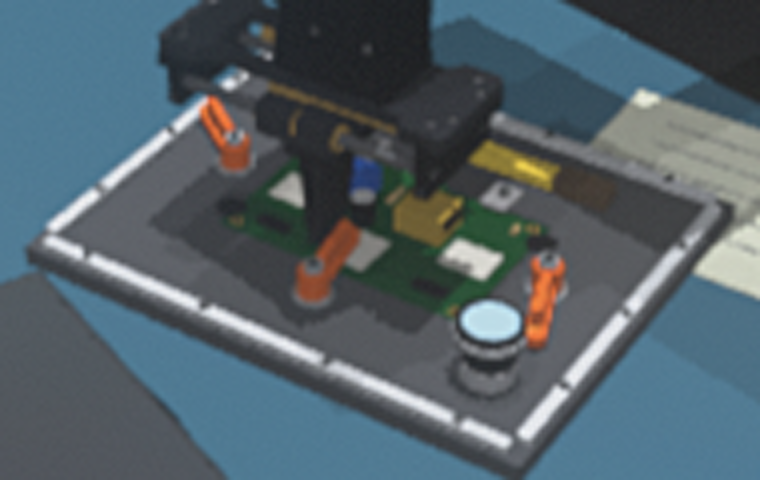

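```bash
python3 - <<'E'
from plan import *
S=rot(np.degrees(TH))@np.array([75,0])+T0
for phi in(-156,-166,-176):
    P=[[*(S+rot(phi)@[r,0]),z] for r,z in((8,34),(44,34),(54,22))]
    print(phi,((proj("scene",P)-[210,190]+.4)*4).round().tolist())
E
```

```text
-156 [[319.0, 254.0], [344.0, 218.0], [351.0, 224.0]]
-166 [[322.0, 255.0], [357.0, 222.0], [366.0, 229.0]]
-176 [[324.0, 256.0], [367.0, 227.0], [379.0, 236.0]]
```

{"fn": "move_arm", "kwargs": {
  "moves": [0,-0.012,0,0,0,0,0,0,0,0.05,0,0,0,0.05,0,0,0,0,-0.2,0,0,0,-0.3,0,0,0,0,0]
}}

```text
t: 6.68
eef_pos: [596.8, 61.9, 103.5]
tcp_rot: [3.14, -0.005, 0.244]
ft_force: [-0.3, 0.6, -0.0]
opening: 0.007
grip_force: 0.0
```

```bash
python3 - <<'E'
from plan import *
go('left',53,60)
im=viewer.read_camera("scene");m=orange(im)
n,l,s,c=cv2.connectedComponentsWithStats(m[190:310,210:400].copy())
for k in range(1,n):
    if s[k,4]>20:
        p=np.argwhere(l==k)[:,::-1];print(c[k].round(1)*4,p[p[:,1].argmin()]*4,p[p[:,0].argmax()]*4)
E
```

```text
at [596.8  61.9 103.5] 14.0 to [534.9 216.6] 143 total row [-0.151 -1.1    0.29  -1.434]
[222.  133.2] [208 100] [244 140]
[329.6 258. ] [340 224] [356 228]
[540.8 300. ] [532 260] [560 264]
```

{"fn": "move_arm", "kwargs": {
  "moves": [-0.05,-0.367,0,0,-0.05,-0.367,0,0,-0.051,-0.366,0,0,0,0,0,-0.11,0,0,0,-0.11,0,0,0,-0.11,0,0,0,-0.11,0,0,0,-0.11,0,0,0,-0.11,0,0,0,-0.11]
}}

```text
t: 7.98
eef_pos: [533.0, 216.6, 99.2]
tcp_rot: [-3.139, 0.001, 1.459]
ft_force: [-0.7, 0.5, 0.4]
opening: 0.005
grip_force: 0.0
```

{"fn": "move_arm", "kwargs": {
  "moves": [0,0,0,-0.11,0,0,0,-0.11,0,0,0,-0.11,0,0,0,-0.11,0,0,0,-0.11,0,0,0,-0.11,0,0,0,0,0,0,0,0]
}}

```text
t: 8.98
eef_pos: [533.2, 216.8, 100.0]
tcp_rot: [-3.141, -0.001, 2.486]
ft_force: [0.4, -0.5, -0.4]
opening: 0.004
grip_force: 0.0
```

```bash
python3 - <<'E'
from plan import *
go('left',53,27)
im=viewer.read_camera("top");m=orange(im)
n,l,s,c=cv2.connectedComponentsWithStats(m)
for k in range(1,n):
    if s[k,4]>20 and 180<c[k][0]<320:
        p=np.argwhere(l==k)[:,::-1];w=((cast("top",p,26)-T0)@rot(np.degrees(TH)));print(s[k],w.mean(0).round(1),cv2.minAreaRect(w.astype(np.float32)))
E
```

```text
at [533.2 216.8 100. ] 142.5 to [534.9 216.6] 143 total row [-0.01   0.005  0.486 -0.006]
[241 174  10  17  59] [52.7 -2.1] ((51.010921478271484, -0.49738216400146484), (44.64219284057617, 13.763047218322754), 1.502392053604126)
[287 189  20  12  69] [ -13.5 -121.4] ((-10.464219093322754, -120.85289001464844), (50.24675750732422, 15.799461364746094), 55.4704704284668)
```

{"fn": "move_arm", "kwargs": {
  "moves": [-0.01,0.005,0.2,0,0,0,0.15,0,0,0,0.09,0,0,0,0.046,0,0,0,0,0]
}}

```text
t: 9.65
eef_pos: [535.2, 216.7, 27.7]
tcp_rot: [-3.142, -0.0, 2.49]
ft_force: [0.3, 0.6, 0.3]
opening: 0.006
grip_force: 0.0
```

{"fn": "move_arm", "kwargs": {
  "moves": [-0.026,0.0083,0,0.0717,-0.026,0.0083,0,0.0717,-0.026,0.0083,0,0.0717,-0.026,0.0083,0,0.0717,-0.026,0.0083,0,0.0717,-0.026,0.0083,0,0.0717,-0.026,0.0083,0,0.0717,-0.026,0.0083,0,0.0717,-0.026,0.0083,0,0.0717,-0.026,0.0083,0,0.0717]
}}

```text
t: 10.9
eef_pos: [561.2, 187.9, 28.7]
tcp_rot: [3.14, -0.001, 1.36]
ft_force: [-0.9, 3.5, -0.3]
opening: 0.004
grip_force: 1.3
```

```bash
python3 - <<'E'
from plan import *
go('left',-11.5,27)
b=viewer.read_camera("scene")[190:310,210:400]
cv2.imwrite("pics/c6.png",cv2.resize(b,None,fx=4,fy=4,interpolation=cv2.INTER_CUBIC)[...,::-1])
E
```

```text
at [561.2 187.9  28.7] 77.9 to [560.7 187.6] 78.5 total row [-0.003 -0.002  0.011 -0.006]
```

View pics/c6.png

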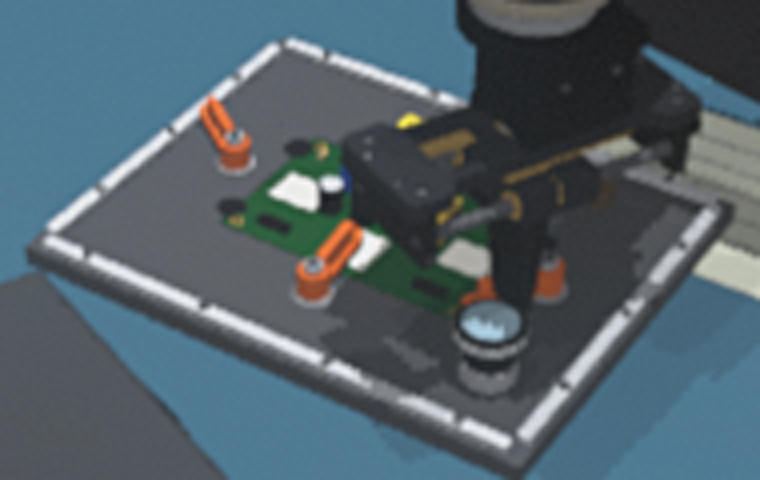

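{"fn": "move_arm", "kwargs": {
  "moves": [-0.026,0.0083,0,0.0717,-0.026,0.0083,0,0.0717,-0.026,0.0083,0,0.0717,-0.026,0.0083,0,0.0717,-0.026,0.0083,0,0.0717,-0.026,0.0083,0,0.0717,-0.026,0.0083,0,0.0717,-0.026,0.0083,0,0.0717,-0.026,0.0083,0,0.0717,-0.026,0.0083,0,0.0717]
}}

```text
t: 12.2
eef_pos: [546.4, 152.2, 28.7]
tcp_rot: [-3.142, -0.003, 0.236]
ft_force: [2.2, 2.6, 0.1]
opening: 0.007
grip_force: 1.2
```

{"fn": "move_arm", "kwargs": {
  "moves": [-0.008,0,0,0,0,0,0,0,0.05,0,0,0,0.05,0,0,0,0,0,-0.2,0,0,0,-0.3,0,0,0,0,0]
}}

```text
t: 13.08
eef_pos: [560.6, 155.5, 105.5]
tcp_rot: [3.141, -0.005, 0.238]
ft_force: [0.2, -0.3, 0.1]
opening: 0.003
grip_force: 0.0
```

```bash
python3 - <<'E'
from plan import *
go('right',-93,100)
E
```

```text
at [560.6 155.5 105.5] 13.7 to [586.8 -56.8] 177 total row [-0.165  1.416  0.037 -1.815]
```

{"fn": "move_arm", "kwargs": {
  "moves": [-0.041,0.354,0,0,-0.041,0.354,0,0,-0.041,0.354,0,0,-0.042,0.354,0,0,0,0,0,-0.11,0,0,0,-0.11,0,0,0,-0.11,0,0,0,-0.11,0,0,0,-0.11,0,0,0,-0.11]
}}

```text
t: 14.32
eef_pos: [584.7, -57.1, 101.6]
tcp_rot: [-3.14, 0.0, 1.281]
ft_force: [-0.8, -0.5, 0.3]
opening: 0.005
grip_force: 0.0
```

{"fn": "move_arm", "kwargs": {
  "moves": [0,0,0,-0.11,0,0,0,-0.11,0,0,0,-0.11,0,0,0,-0.11,0,0,0,-0.11,0,0,0,-0.11,0,0,0,-0.11,0,0,0,-0.11,0,0,0,-0.11,0,0,0,-0.11]
}}

```text
t: 15.58
eef_pos: [584.7, -57.1, 101.6]
tcp_rot: [3.141, -0.002, 3.009]
ft_force: [-0.2, -0.0, 0.2]
opening: 0.004
grip_force: 0.0
```

```bash
python3 - <<'E'
from plan import *
go('right',-93,27)
im=viewer.read_camera("top");m=orange(im)
n,l,s,c=cv2.connectedComponentsWithStats(m)
for k in range(1,n):
    if s[k,4]>20 and 180<c[k][0]<320:
        p=np.argwhere(l==k)[:,::-1];w=((cast("top",p,26)-T0)@rot(np.degrees(TH)));print(s[k],w.mean(0).round(1),cv2.minAreaRect(w.astype(np.float32)))
E
```

```text
at [584.7 -57.1 101.6] 172.4 to [586.8 -56.8] 177 total row [-0.013  0.004  0.498 -0.051]
[240 174   7   7  26] [66.4 -0.4] ((66.75239562988281, 2.4825305938720703), (15.514777183532715, 16.215957641601562), 77.06147766113281)
[208 208  23   7  83] [-4.4 81.7] ((-3.7414259910583496, 81.47769165039062), (56.8220329284668, 12.840073585510254), 83.10480499267578)
```

{"fn": "move_arm", "kwargs": {
  "moves": [-0.013,0.004,0.2,-0.051,0,0,0.16,0,0,0,0.09,0,0,0,0.046,0,0,0,0,0]
}}

```text
t: 16.25
eef_pos: [587.0, -56.8, 28.2]
tcp_rot: [3.141, -0.0, 3.082]
ft_force: [0.0, -0.1, -0.1]
opening: 0.003
grip_force: 0.0
```

{"fn": "move_arm", "kwargs": {
  "moves": [0.033,-0.01,0,0.0906,0.033,-0.01,0,0.0906,0.033,-0.01,0,0.0906,0.033,-0.01,0,0.0906,0.033,-0.01,0,0.0906,0.033,-0.01,0,0.0906,0.033,-0.01,0,0.0906,0.033,-0.01,0,0.0906,0.033,-0.01,0,0.0906,0.033,-0.01,0,0.0906]
}}

```text
t: 17.5
eef_pos: [543.4, -38.3, 29.2]
tcp_rot: [3.141, 0.001, 1.654]
ft_force: [-0.5, -1.9, 0.3]
opening: 0.003
grip_force: 1.3
```

```bash
python3 - <<'E'
from plan import *
go('right',-174.5,27); print(monitor.state()["ft_force"])
E
```

```text
at [543.4 -38.3  29.2] 94.8 to [543.  -38.4] 95.5 total row [-0.    -0.003  0.014 -0.008]
[-0.48102372 -1.86731268  0.30992488]
```

{"fn": "move_arm", "kwargs": {
  "moves": [0.033,-0.01,0.004,0.0906,0.033,-0.01,0.004,0.0906,0.033,-0.01,0,0.0906,0.033,-0.01,0,0.0906,0.033,-0.01,0,0.0906,0.033,-0.01,0,0.0906,0.033,-0.01,0,0.0906,0.033,-0.01,0,0.0906,0.033,-0.01,0,0.0906,0,0,0,0]
}}

```text
t: 18.75
eef_pos: [551.6, 4.8, 27.8]
tcp_rot: [3.141, -0.001, 0.38]
ft_force: [-0.8, 0.1, 0.4]
opening: 0.004
grip_force: 0.2
```

{"fn": "move_arm", "kwargs": {
  "moves": [-0.05,0,0,0,-0.05,0,0,0,0,0,-0.2,0,0,0,-0.3,0,0,0.35,0,0,0,0.35,0,0,0,0.35,0,0,0,0,0,0]
}}

```text
t: 19.75
eef_pos: [595.9, -150.6, 101.9]
tcp_rot: [3.141, -0.001, 0.376]
ft_force: [-0.2, 0.4, -0.3]
opening: 0.006
grip_force: 0.0
```

```bash
cat > look.py <<'E'
from plan import *
import sys
im=viewer.read_camera("top");m=orange(im)
n,l,s,c=cv2.connectedComponentsWithStats(m)
for k in range(1,n):
    if s[k,4]>20 and 180<c[k][0]<320:
        p=np.argwhere(l==k)[:,::-1];w=((cast("top",p,26)-T0)@rot(np.degrees(TH)));print(s[k],w.mean(0).round(1),cv2.minAreaRect(w.astype(np.float32)))
a=cv2.resize(im[138:270,175:328],None,fx=4.5,fy=4.5,interpolation=cv2.INTER_CUBIC)[...,::-1].copy()
cv2.imwrite(sys.argv[1],a)
for s in((75,0),(0,105),(0,-105)):
    S=np.array(s,float);e=S*(1-54/np.hypot(*S))
    P=[[*(rot(np.degrees(TH))@q+T0),z] for q,z in((S,34.5),(e,20))]
    print(s,((proj("top",P)-[175,138]+.4)*4.5).round().tolist())
print(monitor.state()["eef_pos"])
E
python3 look.py pics/c7.png
```

```text
[241 173  10  21  67] [51.2 -2.2] ((48.719966888427734, -3.2744922637939453), (53.15038299560547, 13.861611366271973), 8.2567720413208)
[271 191  20  10  71] [ -4.1 -80.3] ((-3.5403542518615723, -78.54560852050781), (12.951573371887207, 50.824310302734375), 2.5635478496551514)
(75, 0) [[307.0, 159.0], [331.0, 254.0]]
(0, 105) [[154.0, 329.0], [252.0, 311.0]]
(0, -105) [[518.0, 240.0], [426.0, 268.0]]
[ 595.10272659 -148.78934489  101.68529861]
```

View pics/c7.png

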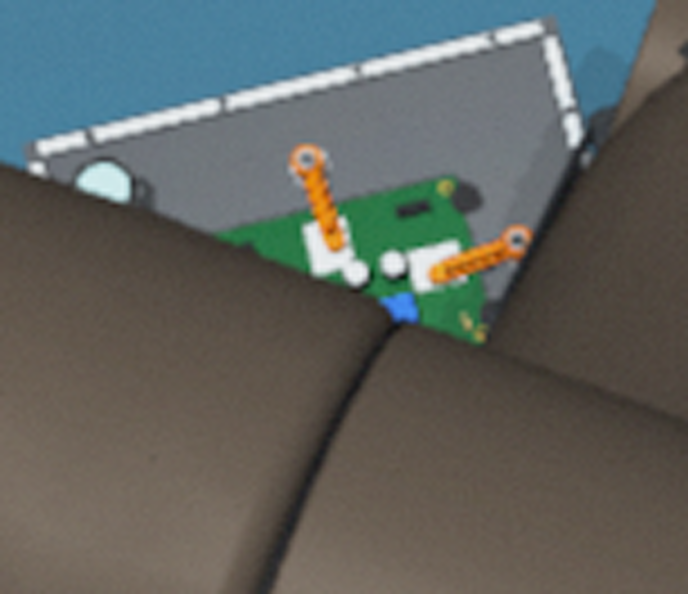

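```bash
python3 - <<'E'
from plan import *
im=viewer.read_camera("scene");m=orange(im)
n,l,s,c=cv2.connectedComponentsWithStats(m)
RR=rot(np.degrees(TH))
for k in range(1,n):
    if s[k,4]>20 and 210<c[k][0]<400 and 190<c[k][1]<310:
        p=np.argwhere(l==k)[:,::-1];w=((cast("scene",p,26)-T0)@RR);print(s[k],c[k].round(1),w.mean(0).round(1),cv2.minAreaRect(w.astype(np.float32)))
# predicted silhouette of arm+fin+hub for several angles: nose-end pixels
for nme,s,a0 in(("far",(75,0),180),("left",(0,105),-90),("right",(0,-105),90)):
    for d in(-10,-5,0,5,10):
        P=[[*(RR@(np.array(s)+rot(a0+d)@[r,0])+T0),z] for r,z in((44,34.5),(54,18))]
        print(nme,d,proj("scene",P).round(1).tolist(),proj("top",P).round(1).tolist())
b=im[190:310,210:400];cv2.imwrite("pics/c8.png",cv2.resize(b,None,fx=4,fy=4,interpolation=cv2.INTER_CUBIC)[...,::-1])
E
```

```text
[265 224  24  12 156] [276.8 229.8] [  1.7 -79.8] ((0.737879753112793, -81.4112548828125), (30.084043502807617, 64.74983978271484), 8.7899169921875)
[284 245  16  19 124] [292.3 254. ] [57.4  0.2] ((57.891571044921875, -1.710824966430664), (68.16250610351562, 20.60608673095703), 8.204755783081055)
[327 246  24  17 170] [338.2 253.9] [ 0.7 84.4] ((-0.111663818359375, 86.44230651855469), (62.746543884277344, 25.81092643737793), 79.98625946044922)
far -10 [[301.5, 246.1], [304.3, 249.9]] [[243.7, 189.6], [244.6, 194.8]]
far -5 [[300.2, 245.4], [302.7, 249.1]] [[245.2, 189.5], [246.5, 194.6]]
far 0 [[298.8, 244.8], [301.0, 248.3]] [[246.7, 189.2], [248.2, 194.2]]
far 5 [[297.3, 244.3], [299.2, 247.6]] [[248.1, 188.7], [250.0, 193.7]]
far 10 [[295.7, 243.8], [297.3, 247.1]] [[249.5, 188.2], [251.7, 193.1]]
left -10 [[331.3, 245.4], [327.5, 249.3]] [[226.3, 209.5], [231.2, 210.4]]
left -5 [[330.2, 246.2], [326.2, 250.2]] [[226.2, 208.0], [231.1, 208.5]]
left 0 [[329.3, 247.0], [325.1, 251.3]] [[225.9, 206.6], [230.7, 206.8]]
left 5 [[328.5, 247.9], [324.1, 252.4]] [[225.5, 205.1], [230.3, 205.0]]
left 10 [[327.9, 248.9], [323.3, 253.6]] [[225.0, 203.8], [229.6, 203.4]]
right -10 [[281.7, 230.6], [284.9, 238.1]] [[272.4, 192.1], [268.8, 193.7]]
right -5 [[282.8, 229.9], [286.2, 237.2]] [[272.6, 193.5], [269.0, 195.5]]
right 0 [[283.8, 229.1], [287.4, 236.2]] [[272.8, 195.0], [269.4, 197.2]]
right 5 [[284.7, 228.3], [288.4, 235.2]] [[273.3, 196.4], [269.9, 199.0]]
right 10 [[285.4, 227.4], [289.3, 234.1]] [[273.8, 197.8], [270.5, 200.6]]
```

View pics/c8.png

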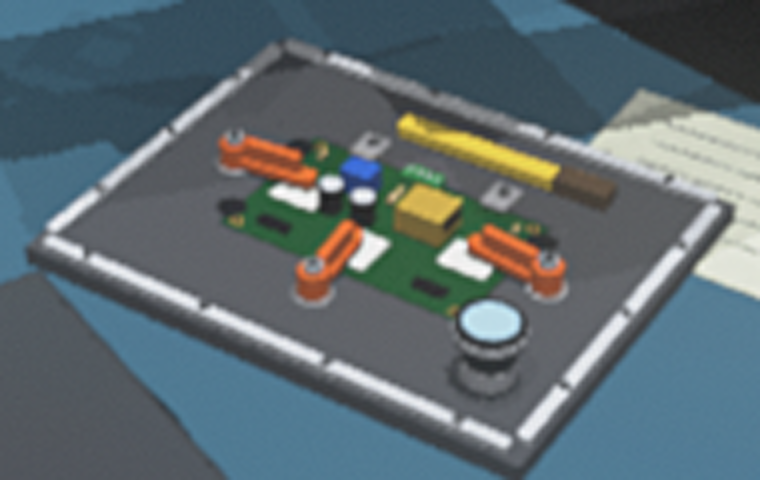

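```bash
python3 - <<'E'
from plan import *
go('left',-79,28,extra=-26-14); go('left',-79,28,extra=-26)
E
```

```text
at [ 594.8 -147.6  101.8] 21.7 to [504.8 143.1] 11 total row [ 0.158 -2.022  0.492  0.118]
at [ 594.8 -147.6  101.8] 21.7 to [518.6 145.7] 11 total row [ 0.249 -2.005  0.492  0.118]
```

{"fn": "move_arm", "kwargs": {
  "moves": [0.026,-0.337,0,0,0.026,-0.337,0,0,0.026,-0.337,0,0,0.026,-0.337,0,0,0.027,-0.337,0,0,0.027,-0.337,0,0,0,0,0,0.06,0,0,0,0.058,0,0,0,0,0,0,0,0]
}}

```text
t: 21.1
eef_pos: [505.0, 143.6, 102.2]
tcp_rot: [-3.141, 0.0, 0.196]
ft_force: [-1.4, -1.2, -0.0]
opening: 0.005
grip_force: 0.0
```

```bash
python3 - <<'E'
from plan import *
go('left',-79,28,extra=-26-14); go('left',-79,28,extra=-26)
E
python3 look.py pics/c9.png
```

```text
at [505.  143.6 102.2] 11.2 to [504.8 143.1] 11 total row [-0.002  0.003  0.495  0.002]
at [505.  143.6 102.2] 11.2 to [518.6 145.7] 11 total row [0.091 0.004 0.495 0.002]
[241 174   7   9  31] [63.4 -1.3] ((62.68164825439453, 0.3511795997619629), (13.636887550354004, 21.376815795898438), 88.00828552246094)
[271 191  22  10  68] [ -4.2 -81.3] ((-3.241274833679199, -81.62274169921875), (11.544881820678711, 57.33799743652344), 4.650737762451172)
(75, 0) [[307.0, 159.0], [331.0, 254.0]]
(0, 105) [[154.0, 329.0], [252.0, 311.0]]
(0, -105) [[518.0, 240.0], [426.0, 268.0]]
[505.18838544 143.46019189 102.1895079 ]
```

Descend on the near side, nudge toward +x, back off, lift, and move clear.

{"fn": "move_arm", "kwargs": {
  "moves": [0,0,0.2,0,0,0,0.16,0,0,0,0.09,0,0,0,0.045,0,0,0,0,0,0.03,0,0,0,0.03,0,0,0,0.03,0,0,0,0,0,0,0]
}}

```text
t: 22.28
eef_pos: [519.2, 146.0, 28.0]
tcp_rot: [-3.142, -0.001, 0.193]
ft_force: [1.0, -0.8, 0.6]
opening: 0.004
grip_force: 0.0
```

{"fn": "move_arm", "kwargs": {
  "moves": [-0.05,0,0,0,-0.05,0,0,0,0,0,-0.2,0,0,0,-0.3,0,0,-0.4,-0.1,0,0,-0.4,0,0,0,-0.4,0,0,0,-0.4,0,0,0,-0.4,0,0,0,0,0,0]
}}

```text
t: 23.52
eef_pos: [444.6, 440.5, 117.5]
tcp_rot: [-3.141, -0.0, 0.197]
ft_force: [0.8, -1.5, -0.9]
opening: 0.006
grip_force: 0.0
```

```bash
python3 look.py pics/c9.png
```

```text
[241 174  10  20  74] [50.3 -2. ] ((47.55540466308594, -0.5880122184753418), (51.55559158325195, 13.763047218322754), 1.502392053604126)
[271 191  22  10  79] [ -3.9 -80. ] ((-3.397552013397217, -81.7351303100586), (12.951573371887207, 57.209754943847656), 2.5635478496551514)
[208 206  19   9  79] [-1.4 83.7] ((-1.7407598495483398, 85.95348358154297), (47.455867767333984, 15.735370635986328), 83.1091079711914)
(75, 0) [[307.0, 159.0], [331.0, 254.0]]
(0, 105) [[154.0, 329.0], [252.0, 311.0]]
(0, -105) [[518.0, 240.0], [426.0, 268.0]]
[445.12031505 438.47697846 117.40500718]
```

```bash
python3 -c "
from cell import order
print(order.job_done())"
```

```text
the job is handed in; nothing more can be done
None
```

I pushed all three hold-downs round over their white patches and handed the job in. The last pictures put each nose roughly 2–7 mm from its patch middle (limit 12 mm), but no verdict was returned.

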